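# Ease a stiff guillotine trimmer arm and set its drag by feel

### The arm

A 6-joint arm with a two-finger parallel gripper is mounted at the origin on the work surface. World frame = base frame: x ahead of the robot, y to its left, z up, the work surface at z = 0. Lengths are in mm, angles in rad, forces in N, time in s.
With the tool pointing down it reaches from about 350 to 975 mm from the base axis. Payload 7.1 kg.
Tool frame: the origin (TCP) lies at the very end of the fingers, on their centre line; the grasp point (between the pads) lies 19 mm behind it; z points along the fingers, y is the line along which they close (so a half turn about z gives the same grasp; the last joint's range is limited). The gripper opens to 88 mm and grips with 3 to 60 N. Pads are 20 mm wide; open, the fingers measure 115 mm over their backs; the gripper's body (75 mm by 178 mm) begins 61 mm behind the grasp point.
Start: joints at [1.221, 0.423, 1.63, -0, 1.089, -0.019], TCP at [202.968, 591.108, 222.675] pointing down, gripper open.
Joint ranges: [-3, 3], [-0.9, 2.11], [0.09, 2.58], [-1.31, 4.45], [0.11, 2.69], [-2.54, 2.54]. Speed limits (rad/s): [2.39, 2.39, 3.01, 3.14, 3.14, 3.14].

### API

Orientations are given as a rotation vector (axis times angle).
In Python, from workcell import * gives the robot as it stands.
- The arm moves only by the tool step_arm, never from a script. Its argument "deltas" is a list of rows, each a list of 3 entries, a list of its own where there are three numbers: the shift along the tool's x, y, z in units of 300 mm (1.0 is 300 mm), then the turn, a rotation vector about the tool's x, y, z in units of 1.5 rad (1.0 is 1.5 rad), then the gripper command: -1 is shut, 1 is fully open, values between are in proportion. In form: [[[dx, dy, dz], [rx, ry, rz], gripper], ...]. A call has 1 to 20 rows; each row is the pose to reach, as a shift and turn from the pose commanded when the call began, along the tool's axes at that moment; what a row does not reach only later rows make up. A row lasts 1/12 s, in which the tool goes at most 41.7 mm and 7.16 degrees, less where a joint would pass 70% of its speed; a pose out of reach is approached as far as the arm can. A call with a number of a shift or a turn outside -1 to 1 is refused whole. A call with a gripper value outside its range is refused whole. The fingers move at their own pace and stop on an object; the grip force is fixed at half the most. Time passes only in rows, so rows that repeat a pose let the fingers close. It gives the time, the measured TCP pose, the force, the opening and the grip force at its end, in the units of the state.
- get_obs(): the state, without advancing time (a new reading comes with each control period).
- get_image(name): name is "side" or "top" or "wrist"; returns a dict with "pixels" (480x640x3 uint8, red, green, blue), "fx", "fy", "cx", "cy" (pixels), "T" (4x4, takes a point from camera to world coordinates). Camera axes: x right, y down, z forward; pixel columns grow to the right and rows downward; lengths in mm; the calibration is good to about 2 mm. A picture is of the moment at which its call begins. There is no depth.
- close_job(): hands the job in; it is judged then, once.
The state is a dict: "t": time; "qpos": joint angles; "qvel": joint speeds; "joint_torque": joint torques, N m; "ee_pos": TCP position; "orientation": TCP orientation; "ft_force": force on the tool from outside, world axes, zero at the start; "moment": the same for the moment, N m; "width": finger opening in mm; "grasp_force": force on a finger pad.
Only numpy, scipy, OpenCV 4.12 (cv2) and the standard library are available. Lean on these libraries where they do the work, as an engineer would, in place of code of your own. Each camera call takes 0.05 s, during which the arm holds its last target. There are 200 camera calls.

### The job

The arm of the paper trimmer has gone so stiff that lifting it would lift the whole trimmer. Feel how it swings and ease it with the tension lever on its pivot until it moves without lifting, tipping or dragging the trimmer, yet stays by itself where it is let go. Then prove it: leave the arm standing untouched about half raised for a second, swing it right up and bring it back down flat, never letting it fall, and leave the things around it alone.

Things in the scene. Friction and masses are not known exactly. Their poses are not given: they have to be found in the camera images.
- trimmer: Guillotine paper trimmer, 2.6 kg, loose on the bench on four feet: grey board 260 x 300 mm (its x, y), top 30 mm up; origin under the board's centre. The arm lies outside its -x edge (nearer the robot), in the plane x = -150 mm of this frame, and points to -y; its pivot is at y = +165 mm, 60 mm up. A pull of about 14 N on the handle (10 N when the arm is nearly up) starts to tip it
- blade_arm: The swinging arm (steel blade, aluminium spine, black handle; 0.64 to 0.96 kg, which is 3 to 4.7 N at the handle when the arm is level). Origin on the pivot axis, which is level and along its x; the arm points along its -y. Let go while the drag is less than its weight, it falls; with more drag it stays at any height
- handle (a point): Middle of the arm's round black handle (28 mm thick, about 105 mm long, running along the arm), 325 mm from the pivot axis along the arm's -y; handle centre 60 mm above the bench when the arm is down. It overhangs the end of the board, free to pinch from above with the fingers either side of it (closing along the trimmer's x)
- blade_hinge (a joint): Angle of the arm: 0 = down flat (stop), grows as the handle is lifted, 1.05 rad = right up (stop). Half raised is about 0.5 to 0.7 rad
- lever_grip (a point): Point in the black paddle at the end of the tension lever, 90 mm from the pivot axis (paddle: 16 mm thick along the trimmer's x, 20 mm wide, running from 62 to 108 mm from the axis; a 12 mm steel stem below it). The lever turns about the arm's pivot axis in the plane x = -206 mm of the trimmer's frame: 56 mm outside the arm's plane, on the robot's side
- lever_screw (a joint): Angle of the tension lever: 0 = paddle straight above the pivot; positive = leaning towards the handle end (-y of the trimmer) = tighter; negative = leaning the other way = looser; stops at -0.9 and +0.95 rad. It stays where it is left; turning it takes about 3 to 12 N at the paddle. At the start it is at 0.74 to 0.86 rad, far too tight
- tension_lever: The lever itself; origin on the pivot axis, its z up the stem. The arm swings free until the lever passes the angle where the friction washer bites: that cannot be seen and lies anywhere between -0.3 and +0.3 rad. Past it, the drag felt at the handle is about 0.7 N at 0.1 rad, 2.7 N at 0.2, 6 N at 0.3, 10 N at 0.4 (give or take a fifth), against the motion both ways
- tape_center (a point): Centre of a roll of paper tape, 84 mm across, 24 mm high, lying on the board: leave alone
- stapler: Black stapler, 145 x 36 x 54 mm, on the bench to the left of the trimmer: leave alone. Origin at the centre of its underside
- tumbler: Blue closed tumbler, 80 mm across, 138 mm high, on the bench to the right: leave alone. Origin at the centre of its underside

How it is judged (in metres and radians):
On the way, in this order (a step that is already met when the one before it is completed fails the run):
1. the arm stands by itself part raised (0.4 to 0.9 rad), still and untouched, for 0.6 s (value of joint blade_hinge between 0.4 and 0.9 rad and velocity of joint blade_hinge between -0.04 and 0.04 rad/s and contact force between each of the arm, the fingers and blade_arm below 0.05 N and angle between trimmer's own z axis and vertical below 0.02 rad), for 0.6 s.
2. the arm is swung right up (above 0.97 rad) (value of joint blade_hinge above 0.97 rad), for 0.05 s.
At the end, for the whole second after the job is handed in: the arm is down flat (within 0.04 rad of its lower stop) and at rest, and the trimmer stands level (0.01 rad) and still on the bench (value of joint blade_hinge below 0.04 rad and velocity of joint blade_hinge between -0.05 and 0.05 rad/s and angle between trimmer's own z axis and vertical below 0.01 rad and linear speed of trimmer below 0.02 m/s); the robot touches nothing.
It fails at once if the trimmer is lifted or tipped (more than 0.03 rad) or dragged (more than 25 mm) (angle between trimmer's own z axis and vertical above 0.03 rad or distance of trimmer from where it was at the start of the episode above 0.025 m).
It fails at once if the arm is let fall (faster than 2.5 rad/s downwards) (velocity of joint blade_hinge below -2.5 rad/s).
It fails at once if the tape, stapler or tumbler is moved by more than 30 mm (distance of any of tape_center, stapler, tumbler from where it was at the start of the episode above 0.03 m).
It also fails if it takes over 72 s, if anything falls off the work surface, if the arm or the gripper's body presses on something with over 40 N, if the wrist force passes 120 N, or if a joint passes its speed limit or range.

## Working session

There is one attempt and no reset: what is moved stays moved. The work goes in short steps, Python scripts to look and compute and a tool call to move; the robot and the scene stay as the last step left them, time stands still between calls to the robot, and variables do not carry over. Pictures are saved under pics/ and viewed, at most 10 in all, crops included, and the job is handed in when it is done.

Besides the shell and the picture viewer there is one more tool, called by a JSON object that holds its "method" and its "body", one argument or row to a line. step_arm: Moves the arm, as the interface text tells. Its arguments: {"type":"object","properties":{"deltas":{"type":"array","items":{"type":"array"}}},"required":["deltas"]}

```bash
mkdir -p pics; python3 - <<'E'
from workcell import *
import cv2
for n in("top","side"):
    im=get_image(n); cv2.imwrite(f"pics/{n}0.png",im["pixels"][:,:,::-1]); print(n,im["fx"],im["fy"],im["cx"],im["cy"],im["T"])
print(get_obs())
E
```

```text
top 469.8043271298316 469.8043271298316 310.56612397946196 234.11477996622997 [[-8.25439729e-02 -9.71740047e-01  2.21151021e-01  3.63871023e+02]
 [-9.96580193e-01  8.13306806e-02 -1.46027318e-02  8.72242043e+00]
 [-3.79630377e-03 -2.21600095e-01 -9.75130241e-01  1.30638960e+03]
 [ 0.00000000e+00  0.00000000e+00  0.00000000e+00  1.00000000e+00]]
side 534.8262253818725 534.8262253818725 310.4399437579637 241.87732730855015 [[-9.98422378e-01 -4.66946756e-02  3.11827128e-02  6.04730938e+02]
 [-5.21659369e-02  5.65951586e-01 -8.22786435e-01  1.08725002e+03]
 [ 2.07718400e-02 -8.23115065e-01 -5.67494600e-01  8.57015948e+02]
 [ 0.00000000e+00  0.00000000e+00  0.00000000e+00  1.00000000e+00]]
{'t': 0.1, 'qpos': array([ 1.22097650e+00,  4.23772490e-01,  1.63061198e+00,  3.66256861e-05,
        1.08860237e+00, -1.89699768e-02]), 'qvel': array([ 0.00040511, -0.0014663 , -0.0016008 ,  0.00080842,  0.00116175,
        0.00086189]), 'joint_torque': array([ 6.80032263e-04, -5.45616996e+01, -2.74325252e+01,  6.44647842e-02,
        1.87743612e-02, -7.44855629e-05]), 'ee_pos': array([202.80398829, 590.64559348, 221.97502286]), 'orientation': array([-5.17309556e-01, -3.09841640e+00,  2.14331110e-03]), 'ft_force': array([ 0.69676779, -0.83795257,  0.12372983]), 'moment': array([-0.06910005,  0.03059546,  0.02215344]), 'grasp_force': 0.0, 'width': 87.96290034607395}
```

View pics/top0.png

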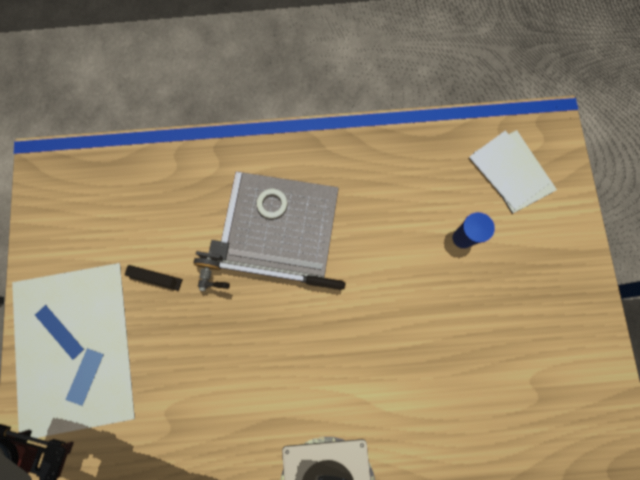

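View pics/side0.png

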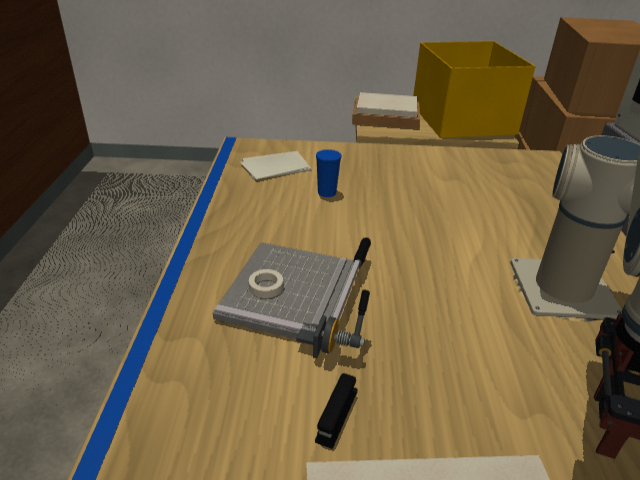

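The top view shows the board at about (238,173)–(338,187), with the handle at (305–344, 281–286), the paddle near (222,285), the stapler at (153,277) and the tumbler at (478,228). I'll enlarge the two views to read it more closely.

```bash
python3 - <<'E'
import cv2
a=cv2.imread("pics/top0.png")[160:310,180:360]; cv2.imwrite("pics/topc.png",cv2.resize(a,None,fx=4,fy=4,interpolation=cv2.INTER_CUBIC))
a=cv2.imread("pics/side0.png")[230:370,200:390]; cv2.imwrite("pics/sidec.png",cv2.resize(a,None,fx=4,fy=4,interpolation=cv2.INTER_CUBIC))
E
```

```text
(no output)
```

View pics/topc.png

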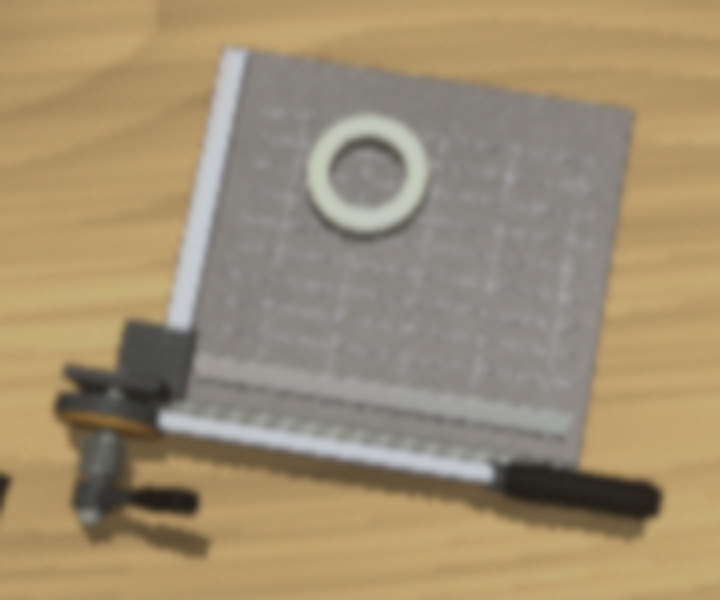

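View pics/sidec.png

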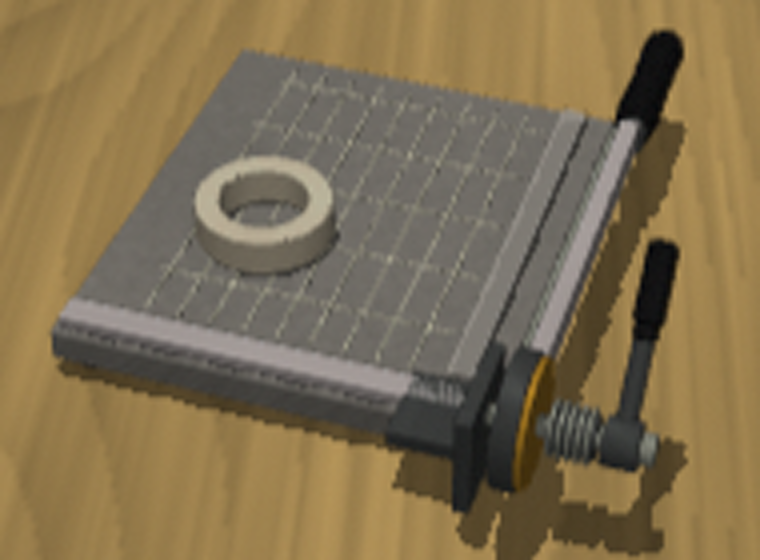

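The crops show three things clearly: the board corners, the handle ends (top crop (505,480)–(658,498)) and the paddle ends (top crop (135,497)–(197,502), side crop (648,335)–(663,243)). I'll fit the trimmer pose and lever angle to these.

```bash
cat > h.py <<'E'
import numpy as np
from scipy.spatial.transform import Rotation as R
from workcell import *
CAM={}
def proj(im,P):
    T=im["T"]; p=(np.asarray(P)-T[:3,3])@T[:3,:3]
    return np.stack([im["fx"]*p[:,0]/p[:,2]+im["cx"],im["fy"]*p[:,1]/p[:,2]+im["cy"]],1)
def world(X,P):  # trimmer pose (x,y,yaw) mm
    return np.asarray(P,float)@R.from_euler('z',X[2]).as_matrix().T+[X[0],X[1],0]
def lever(r,a): return [-206,165-r*np.sin(a),60+r*np.cos(a)]
def armp(r,q,x=-150): return [x,165-r*np.cos(q),60+r*np.sin(q)]
E
python3 - <<'E'
from h import *
from scipy.optimize import least_squares
t,s=get_image("top"),get_image("side")
off=lambda c,o:(np.array(c)+.5)/4-.5+o
tp=off([(222,47),(633,110),(655,498),(503,478),(197,502),(135,497)],(180,160))
sp=off([(245,52),(663,36),(638,125),(663,245),(648,335)],(200,230))
def pts(a): return [[130,150,30],[130,-150,30],armp(377,0),armp(273,0),lever(108,a),lever(62,a)]
def f(X):
    P=world(X,pts(X[3])); return np.r_[(proj(t,P)-tp).ravel(),(proj(s,P[1:])-sp).ravel()]
r=least_squares(f,[560,150,-.1,.8]); X=r.x; print(X); print(r.fun.round(1).reshape(-1,2))
print("handle",world(X,[armp(325,0)]),"grip",world(X,[lever(90,X[3])]),"pivot",world(X,[lever(0,0)]))
np.save("X.npy",X)
E
```

```text
[ 6.97042462e+02  7.91515185e+01 -2.48290827e-01  8.60436114e-01]
[[-0.8 -1.3]
 [-0.5 -0.8]
 [ 1.6  1.4]
 [ 1.  -0. ]
 [-1.7 -0.2]
 [ 2.5  0.2]
 [-0.8 -0.2]
 [ 1.6  1.4]
 [-1.   1.4]
 [ 0.6  1. ]
 [-0.3 -0.3]]
handle [[512.32277303 -39.07976562  60.        ]] grip [[521.14032555 223.576565   118.68962102]] pivot [[537.90803357 289.71560303  60.        ]]
```

```bash
cat >> h.py <<'E'
def pose(X,G,tilt,back=0):
    "TCP pose with grasp point at trimmer-frame G, tool x=ty, y=tx, z down, tilted about tool y"
    Rt=R.from_euler('z',X[2])*R.from_matrix(np.array([[0,1,0],[1,0,0],[0,0,-1]]).T)*R.from_euler('y',tilt)
    return world(X,[G])[0]+Rt.apply([0,0,19-back]),Rt
def go(p,Rt,p0=None,R0=None):
    o=get_obs()
    p0=o["ee_pos"] if p0 is None else p0; R0=R.from_rotvec(o["orientation"]) if R0 is None else R0
    d=R0.inv().apply(p-p0); r=(R0.inv()*Rt).as_rotvec()
    print("delta",(d/300).round(3),(r/1.5).round(3),"rows",max(np.linalg.norm(d)/41.7,np.degrees(np.linalg.norm(r))/7.16).round(1),"p",p.round(1))
E
python3 - <<'E'
from h import *
X=np.load("X.npy")
go(*pose(X,lever(90,X[3]),0.6,100))
E
```

```text
delta [-1.414 -0.965  0.123] [-0.297  0.323  0.96 ] rows 12.7 p [509.9 179.2 185.5]
```

{"method": "step_arm", "body": {
  "deltas": [
    [[-0.85,-0.58,-0.1],[-0.15,0.16,0.5],0.2],
    [[-0.85,-0.58,-0.1],[-0.15,0.16,0.5],0.2],
    [[-0.85,-0.58,-0.1],[-0.15,0.16,0.5],0.2],
    [[-0.85,-0.58,-0.1],[-0.15,0.16,0.5],0.2],
    [[-0.85,-0.58,-0.1],[-0.15,0.16,0.5],0.2],
    [[-0.85,-0.58,-0.1],[-0.15,0.16,0.5],0.2],
    [[-0.85,-0.58,-0.1],[-0.15,0.16,0.5],0.2],
    [[-0.85,-0.58,-0.1],[-0.15,0.16,0.5],0.2]
  ]
}}

```text
t: 0.87
ee_pos: [389.3, 339.9, 252.9]
orientation: [-1.521, -2.496, -0.378]
ft_force: [0.2, 0.4, 0.0]
width: 52.7
grasp_force: 0.0
```

```bash
python3 - <<'E'
from h import *
X=np.load("X.npy")
go(*pose(X,lever(90,X[3]),0.6,100)); print(get_obs()["t"])
E
```

```text
delta [-0.699  0.096  0.031] [-0.139  0.163  0.457] rows 6.1 p [509.9 179.2 185.5]
0.8667
```

{"method": "step_arm", "body": {
  "deltas": [
    [[-0.7,0.1,0.03],[-0.14,0.16,0.46],0.2],
    [[-0.7,0.1,0.03],[-0.14,0.16,0.46],0.2],
    [[-0.7,0.1,0.03],[-0.14,0.16,0.46],0.2],
    [[-0.7,0.1,0.03],[-0.14,0.16,0.46],0.2],
    [[-0.7,0.1,0.03],[-0.14,0.16,0.46],0.2],
    [[-0.7,0.1,0.03],[-0.14,0.16,0.46],0.2],
    [[-0.7,0.1,0.03],[-0.14,0.16,0.46],0.2],
    [[-0.7,0.1,0.03],[-0.14,0.16,0.46],0.2]
  ]
}}

```text
t: 1.53
ee_pos: [509.7, 183.3, 185.3]
orientation: [-2.13, -1.663, -0.652]
ft_force: [0.1, -0.2, 0.3]
width: 52.5
grasp_force: 0.0
```

```bash
python3 - <<'E'
from h import *
import cv2
X=np.load("X.npy")
im=get_image("wrist"); cv2.imwrite("pics/w1.png",im["pixels"][:,:,::-1])
print(proj(im,world(X,[lever(62,X[3]),lever(108,X[3]),armp(325,0),lever(0,0)])).round(1))
go(*pose(X,lever(90,X[3]),0.6,100)); o=get_obs();print(o["qpos"],o["t"])
E
```

```text
[[316.9 222.7]
 [317.2 261.8]
 [414.1 703.4]
 [316.7 184.7]]
delta [-0.014  0.004 -0.008] [-0.001  0.004  0.004] rows 0.1 p [509.9 179.2 185.5]
[ 0.00886204  0.33521455  2.034868    0.84932726  0.8056932  -0.36577951] 1.5833
```

View pics/w1.png

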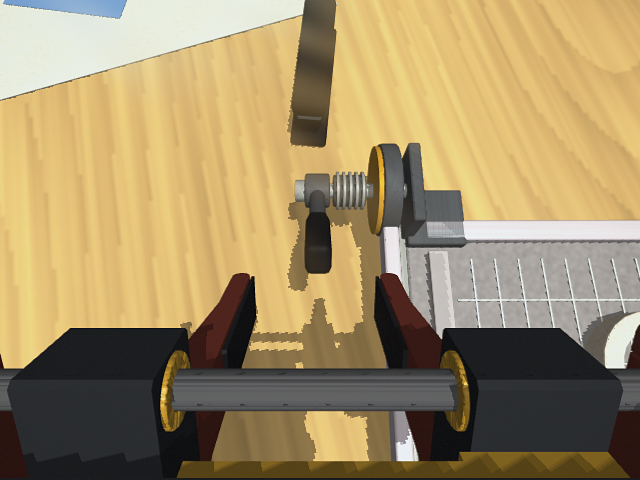

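The wrist view shows the paddle at (318, 212–272) and the hub at (317,187), both within a few pixels of the prediction. The fingers straddle it and the stapler is clear, so I'll move in and close.

{"method": "step_arm", "body": {
  "deltas": [
    [[-0.01,0.003,0.14],[0,0,0],-0.1],
    [[-0.01,0.003,0.26],[0,0,0],-0.1],
    [[-0.01,0.003,0.325],[0,0,0],-0.2],
    [[-0.01,0.003,0.325],[0,0,0],-1],
    [[-0.01,0.003,0.325],[0,0,0],-1],
    [[-0.01,0.003,0.325],[0,0,0],-1],
    [[-0.01,0.003,0.325],[0,0,0],-1]
  ]
}}

```text
t: 2.17
ee_pos: [524.5, 234.7, 105.1]
orientation: [-2.129, -1.665, -0.657]
ft_force: [2.4, 6.9, -5.7]
width: 16.1
grasp_force: 30.0
```

```bash
python3 - <<'E'
from h import *
X=np.load("X.npy")
o=get_obs();print(o["width"],o["grasp_force"],o["ft_force"],o["moment"])
p,Rt=pose(X,lever(90,X[3]),0.6)
print(o["ee_pos"]-p)
for a in (.7,.5,.4,.3,.2): go(*pose(X,lever(90,a),0.6-(.86-a)),p,Rt)
E
```

```text
16.11224991713548 29.996468424797058 [ 2.37771792  6.85131317 -5.66469637] [0.18736628 0.2184287  0.16003338]
[0.76383696 0.72156495 2.10095265]
delta [ 0.037  0.    -0.009] [-0.    -0.107  0.   ] rows 1.3 p [525.6 241.4 111.6]
delta [ 0.085  0.    -0.013] [ 0.   -0.24  0.  ] rows 2.9 p [528.4 252.3 120.5]
delta [ 0.109 -0.    -0.011] [ 0.    -0.307  0.   ] rows 3.7 p [529.9 258.3 124.1]
delta [ 0.132 -0.    -0.006] [-0.    -0.373  0.   ] rows 4.5 p [531.6 264.7 127. ]
delta [0.155 0.    0.   ] [ 0.   -0.44  0.  ] rows 5.3 p [533.2 271.3 129.2]
```

{"method": "step_arm", "body": {
  "deltas": [
    [[0.02,0,-0.005],[0,-0.055,0],-1],
    [[0.04,0,-0.009],[0,-0.11,0],-1],
    [[0.06,0,-0.011],[0,-0.17,0],-1]
  ]
}}

```text
t: 2.42
ee_pos: [526.8, 244.1, 115.0]
orientation: [-2.276, -1.776, -0.423]
ft_force: [2.0, 2.6, -17.0]
width: 16.0
grasp_force: 30.0
```

{"method": "step_arm", "body": {
  "deltas": [
    [[0.02,0,0.0],[0,-0.05,0],-1],
    [[0.04,0,0.003],[0,-0.11,0],-1]
  ]
}}

```text
t: 2.58
ee_pos: [529.2, 253.9, 120.6]
orientation: [-2.372, -1.852, -0.24]
ft_force: [-15.9, -13.4, 25.3]
width: 15.9
grasp_force: 30.0
```

```bash
python3 - <<'E'
from h import *
import cv2
X=np.load("X.npy")
im=get_image("side")
cv2.imwrite("pics/s1.png",cv2.resize(im["pixels"][150:390,200:460,::-1],None,fx=2.5,fy=2.5))
o=get_obs(); print(o["ft_force"],o["width"])
# grasp point in trimmer frame -> lever angle
g=o["ee_pos"]-R.from_rotvec(o["orientation"]).apply([0,0,19])
q=R.from_euler('z',-X[2]).apply(g-[X[0],X[1],0]); print(q,np.arctan2(165-q[1],q[2]-60),np.hypot(165-q[1],q[2]-60))
go(*pose(X,lever(90,.3),.04))
E
```

```text
[ -2.4461262  -13.39610619   9.00992498] 15.534826799249494
[-205.77223833  126.48015125  140.08969336] 0.44829900268919337 88.87146746723066
delta [ 0.033 -0.001 -0.012] [ 0.    -0.103  0.002] rows 1.2 p [531.6 264.7 127. ]
```

View pics/s1.png

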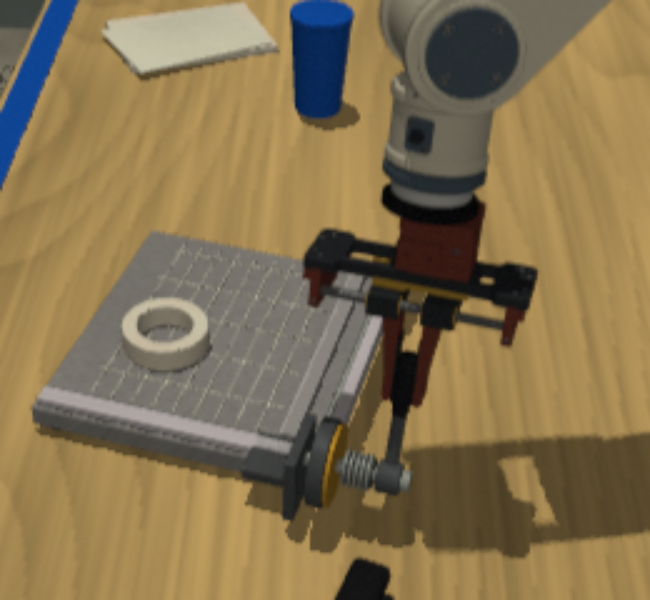

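The side view shows the paddle held between the fingers and the lever following to about 0.45. The trimmer hasn't moved. Next I'll take it to 0.3 and release.

{"method": "step_arm", "body": {
  "deltas": [
    [[0.02,0,-0.006],[0,-0.05,0],-1],
    [[0.035,0,-0.01],[0,-0.1,0],-1],
    [[0.037,0,-0.01],[0,-0.103,0],-1]
  ]
}}

```text
t: 2.88
ee_pos: [532.1, 266.2, 125.4]
orientation: [-2.451, -1.919, -0.058]
ft_force: [-1.9, -15.2, 14.4]
width: 16.2
grasp_force: 30.0
```

```bash
cat >> h.py <<'E'
def lev(X):
    o=get_obs(); g=o["ee_pos"]-R.from_rotvec(o["orientation"]).apply([0,0,19])
    q=R.from_euler('z',-X[2]).apply(g-[X[0],X[1],0]); print("t",o["t"],"F",o["ft_force"].round(1),"tx",q.round(1),"lever",np.arctan2(165-q[1],q[2]-60).round(3),"r",np.hypot(165-q[1],q[2]-60).round(1))
E
python3 - <<'E'
from h import *
X=np.load("X.npy"); lev(X); go(*pose(X,lever(90,.3),.04)); go(*pose(X,armp(325,0),0,60));go(*pose(X,lever(90,.3),.04,70))
E
```

```text
t 2.8833 F [ -1.9 -15.2  14.4] tx [-205.8  139.9  144.4] lever 0.29 r 88.1
delta [-0.005 -0.001 -0.006] [ 0.    -0.005  0.004] rows 0.1 p [531.6 264.7 127. ]
delta [-1.006  0.18   0.034] [ 0.    -0.031  0.004] rows 7.4 p [512.3 -39.1 101. ]
delta [-0.003 -0.001 -0.239] [ 0.    -0.005  0.004] rows 1.7 p [530.9 262.  196.9]
```

{"method": "step_arm", "body": {
  "deltas": [
    [[0,0,0],[0,0,0],0.1],
    [[0,0,0],[0,0,0],0.1],
    [[0,0,-0.13],[0,0,0],0.1],
    [[0,0,-0.24],[0,0,0],0.1],
    [[-0.13,0.03,-0.2],[0,-0.03,0],0.1],
    [[-0.27,0.06,-0.15],[0,-0.03,0],0.1],
    [[-0.4,0.09,-0.1],[0,-0.03,0],0.1],
    [[-0.53,0.12,-0.05],[0,-0.03,0],0.1],
    [[-0.66,0.15,0.0],[0,-0.03,0],0.1],
    [[-0.79,0.18,0.03],[0,-0.03,0],0.1],
    [[-0.92,0.18,0.04],[0,-0.03,0],0.1],
    [[-1,0.18,0.06],[0,-0.03,0.004],0.1],
    [[-1,0.18,0.06],[0,-0.03,0.004],0.1]
  ]
}}

```text
t: 3.97
ee_pos: [509.1, -40.3, 88.5]
orientation: [-2.48, -1.916, -0.004]
ft_force: [-0.5, 0.4, -0.1]
width: 48.1
grasp_force: 0.0
```

```bash
python3 - <<'E'
from h import *
import cv2
X=np.load("X.npy")
go(*pose(X,armp(325,0),0,0)); print(get_obs()["ft_force"])
im=get_image("wrist"); cv2.imwrite("pics/w2.png",im["pixels"][:,:,::-1])
print(proj(im,world(X,[armp(325,0),armp(377,0),armp(273,0)])).round(1))
E
```

```text
delta [0.005 0.01  0.158] [-0.003 -0.005 -0.005] rows 1.1 p [512.3 -39.1  41. ]
[-0.47476124  0.35524415 -0.07628556]
[[321.1 268.7]
 [321.4 358.6]
 [320.7 165.2]]
```

View pics/w2.png

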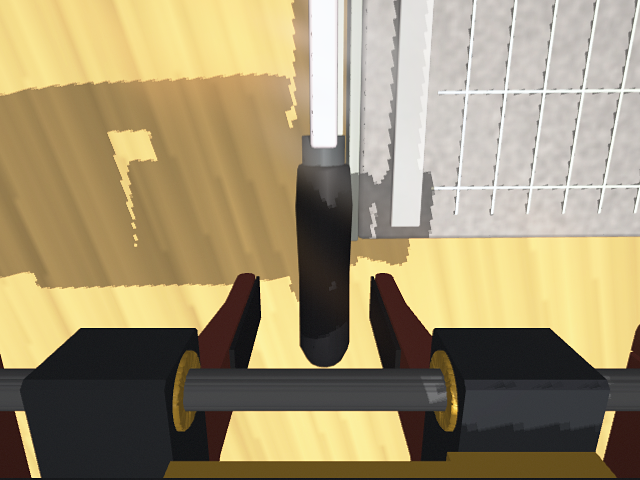

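Handle axis at column 323, against 321 predicted, and parallel to the tool. I'll grip it about 17 mm further out so the fingers clear the board corner.

{"method": "step_arm", "body": {
  "deltas": [
    [[-0.05,0.012,0.08],[-0.003,-0.005,-0.005],0.1],
    [[-0.05,0.012,0.155],[-0.003,-0.005,-0.005],0.1],
    [[-0.05,0.012,0.155],[-0.003,-0.005,-0.005],0.1],
    [[-0.05,0.012,0.155],[-0.003,-0.005,-0.005],-1],
    [[-0.05,0.012,0.155],[-0.003,-0.005,-0.005],-1],
    [[-0.05,0.012,0.155],[-0.003,-0.005,-0.005],-1]
  ]
}}

```text
t: 4.52
ee_pos: [512.2, -50.4, 44.1]
orientation: [2.47, 1.936, 0.004]
ft_force: [0.2, -0.2, 0.3]
width: 32.1
grasp_force: 0.0
```

{"method": "step_arm", "body": {
  "deltas": [
    [[0,0,-0.007],[0,0,0],-1],
    [[0,0,-0.007],[0,0,0],-1]
  ]
}}

```text
t: 4.68
ee_pos: [511.2, -50.3, 45.7]
orientation: [2.472, 1.936, 0.002]
ft_force: [0.2, 3.3, -2.9]
width: 25.3
grasp_force: 30.0
```

{"method": "step_arm", "body": {
  "deltas": [
    [[0,0,-0.007],[0,0,0],-1],
    [[0,0,-0.01],[0,0,0],-1]
  ]
}}

```text
t: 4.85
ee_pos: [511.2, -50.4, 48.2]
orientation: [2.473, 1.936, 0.002]
ft_force: [0.3, 6.1, -5.0]
width: 25.4
grasp_force: 30.0
```

{"method": "step_arm", "body": {
  "deltas": [
    [[0,0,-0.01],[0,0,0],-1],
    [[0,0,-0.01],[0,0,0],-1]
  ]
}}

```text
t: 5.02
ee_pos: [511.2, -50.3, 51.2]
orientation: [2.473, 1.936, 0.002]
ft_force: [0.8, 6.5, -5.7]
width: 25.5
grasp_force: 30.0
```

{"method": "step_arm", "body": {
  "deltas": [
    [[0,0,-0.012],[0,-0.006,0],-1],
    [[0,0,-0.024],[0,-0.013,0],-1]
  ]
}}

```text
t: 5.18
ee_pos: [511.1, -50.4, 58.0]
orientation: [2.464, 1.928, -0.022]
ft_force: [1.8, 6.0, -7.1]
width: 25.6
grasp_force: 30.0
```

{"method": "step_arm", "body": {
  "deltas": [
    [[0.001,0,-0.012],[0,-0.007,0],-1],
    [[0.002,0,-0.024],[0,-0.013,0],-1],
    [[0.002,0,-0.024],[0,-0.013,0],-1]
  ]
}}

```text
t: 5.43
ee_pos: [511.2, -50.2, 65.7]
orientation: [2.452, 1.921, -0.048]
ft_force: [-1.2, -0.6, -5.8]
width: 25.4
grasp_force: 30.0
```

```bash
cat >> h.py <<'E'
def arm(X):
    o=get_obs(); g=o["ee_pos"]-R.from_rotvec(o["orientation"]).apply([0,0,19])
    q=R.from_euler('z',-X[2]).apply(g-[X[0],X[1],0]); a=np.arctan2(q[2]-60,165-q[1])
    F=R.from_euler('z',-X[2]).apply(o["ft_force"]); M=R.from_euler('z',-X[2]).apply(o["moment"])
    print("t",o["t"],"F",F.round(1),"M",M.round(2),"tx",q.round(1),"hinge",a.round(3),"r",np.hypot(165-q[1],q[2]-60).round(1),"Ftan",(F[2]*np.cos(a)+F[1]*np.sin(a)).round(1))
E
python3 - <<'E'
from h import *
arm(np.load("X.npy"))
E
```

```text
t 5.4333 F [-1.1 -0.9 -5.8] M [-0.34  0.14  0.  ] tx [-148.4 -170.3   84.7] hinge 0.073 r 336.2 Ftan -5.9
```

{"method": "step_arm", "body": {
  "deltas": [
    [[0,0,0.01],[0,0.006,0],-1],
    [[0,0,0.02],[0,0.012,0],-1],
    [[0,0,0.03],[0,0.018,0],-1]
  ]
}}

```text
t: 5.68
ee_pos: [511.2, -50.3, 55.9]
orientation: [2.468, 1.931, -0.012]
ft_force: [-1.2, 4.9, -2.7]
width: 25.4
grasp_force: 30.0
```

```bash
python3 - <<'E'
from h import *
arm(np.load("X.npy"))
E
```

```text
t 5.6833 F [-2.4  4.4 -2.7] M [ 0.56  0.38 -0.01] tx [-148.4 -171.    74.9] hinge 0.044 r 336.3 Ftan -2.5
```

```bash
cat >> h.py <<'E'
def arc(X,q0,qs,r=336):
    p0,R0=pose(X,armp(r,q0),-q0)
    for q in qs:
        p,Rt=pose(X,armp(r,q),-q); print(q,(R0.inv().apply(p-p0)/300).round(4),((q0-q)/1.5))
E
python3 - <<'E'
from h import *
X=np.load("X.npy"); arc(X,.044,[.084,.124,.164,.204,.244,.284]);arc(X,.284,[.244,.204,.164,.124,.084,.044])
E
```

```text
0.084 [-0.0016 -0.     -0.0448] -0.026666666666666672
0.124 [-0.0015 -0.     -0.0897] -0.05333333333333334
0.164 [ 0.0005  0.     -0.1345] -0.08
0.204 [ 0.0042 -0.     -0.1792] -0.10666666666666665
0.244 [ 0.0097 -0.     -0.2238] -0.13333333333333333
0.284 [ 0.017  0.    -0.268] -0.16
0.244 [ 0.0034 -0.      0.0447] 0.026666666666666655
0.204 [ 0.0086 -0.      0.0893] 0.05333333333333332
0.164 [ 0.0156 -0.      0.1336] 0.07999999999999997
0.124 [ 0.0244 -0.      0.1776] 0.10666666666666665
0.084 [ 0.0349 -0.      0.2212] 0.1333333333333333
0.044 [ 0.0472 -0.      0.2644] 0.16
```

{"method": "step_arm", "body": {
  "deltas": [
    [[-0.001,0,-0.022],[0,-0.013,0],-1],
    [[-0.0016,0,-0.045],[0,-0.027,0],-1],
    [[-0.0015,0,-0.067],[0,-0.04,0],-1],
    [[-0.0015,0,-0.09],[0,-0.053,0],-1]
  ]
}}

```text
t: 6.02
ee_pos: [511.3, -49.7, 82.8]
orientation: [2.429, 1.899, -0.108]
ft_force: [1.9, 11.6, -7.4]
width: 25.3
grasp_force: 30.1
```

```bash
python3 - <<'E'
from h import *
X=np.load("X.npy");arm(X);arc(X,.124,[.144,.164,.184,.204,.224,.244])
E
```

```text
t 6.0167 F [-1.  11.7 -7.4] M [ 1.81  0.26 -0.05] tx [-148.4 -168.8  101.7] hinge 0.124 r 336.4 Ftan -5.9
0.144 [-0.001   0.     -0.0224] -0.013333333333333327
0.164 [-0.0016  0.     -0.0448] -0.026666666666666672
0.184 [-0.0018 -0.     -0.0673] -0.04
0.204 [-0.0015  0.     -0.0897] -0.05333333333333332
0.224 [-0.0007  0.     -0.1121] -0.06666666666666667
0.244 [ 0.0005 -0.     -0.1345] -0.08
```

```bash
python3 - <<'E'
from h import *
X=np.load("X.npy"); _,Rt=pose(X,[0,0,0],-.01)
go(np.array([511.3,-50.3,70]),pose(X,[0,0,0],-.08)[1]);go(np.array([511.3,-50.3,47]),Rt)
E
```

```text
delta [0.002 0.    0.043] [0.001 0.007 0.003] rows 0.3 p [511.3 -50.3  70. ]
delta [0.009 0.    0.119] [0.001 0.053 0.003] rows 0.9 p [511.3 -50.3  47. ]
```

{"method": "step_arm", "body": {
  "deltas": [
    [[0.002,0,0.015],[0,0.006,0],-1],
    [[0.003,0,0.03],[0,0.012,0],-1],
    [[0.004,0,0.045],[0,0.018,0],-1],
    [[0.005,0,0.06],[0,0.026,0],-1]
  ]
}}

```text
t: 6.35
ee_pos: [511.2, -50.6, 64.5]
orientation: [2.448, 1.915, -0.06]
ft_force: [-0.6, 5.5, -1.3]
width: 25.4
grasp_force: 30.0
```

```bash
python3 - <<'E'
from h import *
X=np.load("X.npy");arm(X)
E
```

```text
t 6.35 F [-1.9  5.2 -1.3] M [ 0.94  0.41 -0.08] tx [-148.3 -170.5   83.5] hinge 0.07 r 336.3 Ftan -0.9
```

{"method": "step_arm", "body": {
  "deltas": [
    [[0.001,0,0.015],[0,0.007,0],-1],
    [[0.002,0,0.03],[0,0.014,0],-1],
    [[0.003,0,0.045],[0,0.02,0],-1]
  ]
}}

```text
t: 6.6
ee_pos: [511.2, -50.7, 50.9]
orientation: [2.464, 1.926, -0.024]
ft_force: [-0.6, 5.7, -1.6]
width: 25.5
grasp_force: 30.0
```

```bash
python3 - <<'E'
from h import *
X=np.load("X.npy");arm(X); print("lever pre"); go(*pose(X,lever(90,.29),.15,80));go(*pose(X,lever(90,.29),.15,0))
E
```

```text
t 6.6 F [-2.   5.4 -1.6] M [ 0.88  0.39 -0.01] tx [-148.3 -171.2   69.9] hinge 0.029 r 336.3 Ftan -1.4
lever pre
delta [ 0.996 -0.187 -0.54 ] [0.001 0.114 0.003] rows 8.3 p [529.3 255.9 206.6]
delta [ 1.041 -0.187 -0.277] [0.001 0.114 0.003] rows 7.9 p [532.3 267.5 127.5]
```

{"method": "step_arm", "body": {
  "deltas": [
    [[0,0,0],[0,0,0],0.1],
    [[0,0,0],[0,0,0],0.1],
    [[0,0,0],[0,0,0],0.1],
    [[0,0,-0.13],[0,0,0],0.1],
    [[0,0,-0.26],[0,0,0],0.1],
    [[0.1,-0.02,-0.36],[0,0.03,0],0],
    [[0.22,-0.05,-0.42],[0,0.06,0],0],
    [[0.34,-0.07,-0.46],[0,0.09,0],0],
    [[0.47,-0.09,-0.5],[0,0.114,0],0],
    [[0.6,-0.12,-0.54],[0,0.114,0],0],
    [[0.73,-0.15,-0.54],[0,0.114,0],-0.1],
    [[0.86,-0.18,-0.54],[0,0.114,0],-0.1],
    [[0.98,-0.187,-0.54],[0,0.114,0],-0.1],
    [[0.996,-0.187,-0.54],[0.001,0.114,0.003],-0.1],
    [[0.996,-0.187,-0.54],[0.001,0.114,0.003],-0.1]
  ]
}}

```text
t: 7.85
ee_pos: [529.4, 258.2, 207.0]
orientation: [-2.399, -1.876, -0.18]
ft_force: [0.3, 0.3, -0.4]
width: 39.6
grasp_force: 0.0
```

```bash
python3 - <<'E'
from h import *
import cv2
X=np.load("X.npy")
im=get_image("wrist"); cv2.imwrite("pics/w3.png",im["pixels"][:,:,::-1])
print(proj(im,world(X,[lever(62,.29),lever(108,.29),lever(0,0)])).round(1))
go(*pose(X,lever(90,.29),.15,0))
E
```

```text
[[316.  234.4]
 [316.2 269.6]
 [315.9 201.7]]
delta [-0.002  0.002  0.267] [-0.     0.001  0.002] rows 1.9 p [532.3 267.5 127.5]
```

View pics/w3.png

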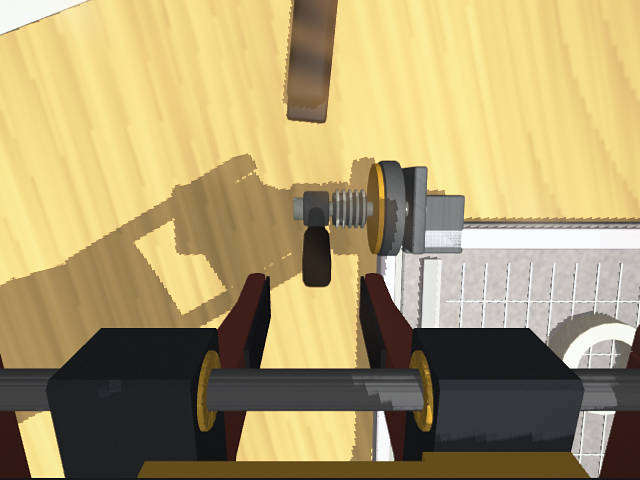

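The paddle is at (316, 227–286) and the hub at (316,207), as expected, so nothing has shifted noticeably. I'll grip it and tighten to about 0.40.

{"method": "step_arm", "body": {
  "deltas": [
    [[0,0.001,0.13],[0,0,0],-0.1],
    [[-0.002,0.002,0.26],[0,0,0],-0.2],
    [[-0.002,0.002,0.267],[0,0,0],-1],
    [[-0.002,0.002,0.267],[0,0,0],-1],
    [[-0.002,0.002,0.267],[0,0,0],-1],
    [[-0.002,0.002,0.267],[0,0,0],-1]
  ]
}}

```text
t: 8.4
ee_pos: [532.6, 266.5, 129.1]
orientation: [-2.403, -1.871, -0.179]
ft_force: [-1.2, 0.2, -4.8]
width: 15.9
grasp_force: 30.0
```

```bash
python3 - <<'E'
from h import *
X=np.load("X.npy"); lev(X); p,Rt=pose(X,lever(90,.29),.15)
for a in (.35,.4,.42): go(*pose(X,lever(90,a),.15+a-.29),p,Rt)
E
```

```text
t 8.4 F [-1.2  0.2 -4.8] tx [-205.4  138.4  147.8] lever 0.294 r 91.8
delta [-0.014  0.     0.003] [0.   0.04 0.  ] rows 0.5 p [531.3 263.6 126. ]
delta [-0.025 -0.     0.006] [-0.     0.073  0.   ] rows 0.9 p [530.5 260.5 124.5]
delta [-0.03  -0.     0.007] [-0.     0.087  0.   ] rows 1.0 p [530.2 259.2 123.9]
```

{"method": "step_arm", "body": {
  "deltas": [
    [[-0.014,0,0.003],[0,0.04,0],-1],
    [[-0.027,0,0.006],[0,0.078,0],-1],
    [[-0.027,0,0.006],[0,0.078,0],-1]
  ]
}}

```text
t: 8.65
ee_pos: [530.9, 259.6, 126.7]
orientation: [-2.336, -1.817, -0.319]
ft_force: [-1.2, 10.1, -3.6]
width: 15.9
grasp_force: 30.0
```

```bash
python3 - <<'E'
from h import *
X=np.load("X.npy"); lev(X); 
go(*pose(X,armp(336,0.01),0,50));go(*pose(X,armp(336,0.01),0,0))
E
```

```text
t 8.65 F [-1.2 10.1 -3.6] tx [-205.4  129.1  145. ] lever 0.4 r 92.3
delta [-1.009  0.185 -0.168] [ 0.001 -0.18  -0.   ] rows 7.5 p [509.6 -49.7  94.4]
delta [-1.053  0.185 -0.007] [ 0.001 -0.18  -0.   ] rows 7.7 p [509.6 -49.7  44.4]
```

{"method": "step_arm", "body": {
  "deltas": [
    [[0,0,0],[0,0,0],0.1],
    [[0,0,0],[0,0,0],0.1],
    [[0,0,-0.13],[0,0,0],0.1],
    [[0,0,-0.26],[0,0,0],0.1],
    [[-0.13,0.03,-0.26],[0,-0.03,0],0.1],
    [[-0.26,0.06,-0.25],[0,-0.06,0],0.1],
    [[-0.39,0.09,-0.24],[0,-0.1,0],0.1],
    [[-0.52,0.12,-0.22],[0,-0.14,0],0.1],
    [[-0.65,0.15,-0.2],[0,-0.18,0],0.1],
    [[-0.78,0.185,-0.18],[0,-0.18,0],0.1],
    [[-0.91,0.185,-0.168],[0,-0.18,0],0.1],
    [[-1,0.185,-0.168],[0.001,-0.18,0],0.1],
    [[-1,0.185,-0.168],[0.001,-0.18,0],0.1]
  ]
}}

```text
t: 9.73
ee_pos: [509.1, -51.1, 93.8]
orientation: [2.479, 1.926, -0.011]
ft_force: [0.1, -0.4, -0.6]
width: 48.3
grasp_force: 0.0
```

```bash
python3 - <<'E'
from h import *
X=np.load("X.npy"); go(*pose(X,armp(336,0.01),0,0)); go(*pose(X,[-148.3,-171,62],0,0))
E
```

```text
delta [0.006 0.001 0.165] [-0.002  0.004 -0.001] rows 1.2 p [509.6 -49.7  44.4]
delta [0.006 0.007 0.169] [-0.002  0.004 -0.001] rows 1.2 p [511.3 -50.2  43. ]
```

{"method": "step_arm", "body": {
  "deltas": [
    [[0.006,0.005,0.1],[-0.002,0.004,-0.001],0.1],
    [[0.006,0.006,0.169],[-0.002,0.004,-0.001],0.1],
    [[0.006,0.006,0.169],[-0.002,0.004,-0.001],-0.2],
    [[0.006,0.006,0.169],[-0.002,0.004,-0.001],-1],
    [[0.006,0.006,0.169],[-0.002,0.004,-0.001],-1],
    [[0.006,0.006,0.169],[-0.002,0.004,-0.001],-1],
    [[0.006,0.006,0.169],[-0.002,0.004,-0.001],-1]
  ]
}}

```text
t: 10.32
ee_pos: [512.4, -45.8, 45.0]
orientation: [2.476, 1.933, 0.004]
ft_force: [-4.0, 4.1, 6.6]
width: 25.5
grasp_force: 30.0
```

```bash
cat >> h.py <<'E'
def swing(X,g,dqs):
    "tool-frame deltas from the present pose for swinging a held handle by dq about the pivot; g = nominal grasp now"
    o=get_obs(); R0=R.from_rotvec(o["orientation"]); c=world(X,[[g[0],165,60]])[0]
    ax=R.from_euler('z',X[2]).apply([1,0,0])
    for dq in dqs:
        Q=R.from_rotvec(-ax*dq); p=c+Q.apply(o["ee_pos"]-c); r=(R0.inv()*Q*R0).as_rotvec()
        print(dq,(R0.inv().apply(p-o["ee_pos"])/300).round(4),(r/1.5).round(4))
E
python3 - <<'E'
from h import *
X=np.load("X.npy"); arm(X); swing(X,[-148.3,0,0],[.01,.02,.03,.05,.07,.09,.11])
E
```

```text
t 10.3167 F [-4.9  3.   6.6] M [ 0.21  0.88 -0.03] tx [-148.3 -166.5   64. ] hinge 0.012 r 331.6 Ftan 6.6
0.01 [-0.0004  0.     -0.0111] [ 0.     -0.0067 -0.    ]
0.02 [-0.0007  0.     -0.0221] [ 0.     -0.0133 -0.    ]
0.03 [-0.001   0.0001 -0.0332] [ 0.0001 -0.02   -0.    ]
0.05 [-0.001   0.0001 -0.0553] [ 0.0001 -0.0333 -0.0001]
0.07 [-0.0007  0.0001 -0.0774] [ 0.0002 -0.0467 -0.0001]
0.09 [ 0.0001  0.0002 -0.0995] [ 0.0002 -0.06   -0.0001]
0.11 [ 0.0014  0.0002 -0.1216] [ 0.0003 -0.0733 -0.0001]
```

{"method": "step_arm", "body": {
  "deltas": [
    [[-0.0007,0,-0.022],[0,-0.013,0],-1],
    [[-0.001,0,-0.033],[0,-0.02,0],-1]
  ]
}}

```text
t: 10.48
ee_pos: [512.3, -46.1, 54.4]
orientation: [2.461, 1.921, -0.034]
ft_force: [0.1, 3.0, -7.1]
width: 25.5
grasp_force: 30.0
```

{"method": "step_arm", "body": {
  "deltas": [
    [[-0.0004,0,-0.011],[0,-0.007,0],-1],
    [[-0.0007,0,-0.022],[0,-0.013,0],-1]
  ]
}}

```text
t: 10.65
ee_pos: [512.3, -46.2, 60.4]
orientation: [2.451, 1.914, -0.058]
ft_force: [0.3, 4.5, -9.6]
width: 25.2
grasp_force: 30.0
```

```bash
python3 - <<'E'
from h import *
X=np.load("X.npy"); arm(X)
E
```

```text
t 10.65 F [-0.8  4.4 -9.6] M [ 0.82  0.21 -0.04] tx [-148.3 -166.    79.4] hinge 0.059 r 331.6 Ftan -9.3
```

{"method": "step_arm", "body": {
  "deltas": [
    [[-0.0004,0,-0.016],[0,-0.01,0],-1],
    [[-0.0007,0,-0.033],[0,-0.02,0],-1],
    [[-0.0007,0,-0.049],[0,-0.03,0],-1]
  ]
}}

```text
t: 10.9
ee_pos: [512.4, -45.9, 75.1]
orientation: [2.428, 1.895, -0.113]
ft_force: [0.5, 4.5, -10.6]
width: 25.6
grasp_force: 30.0
```

```bash
python3 - <<'E'
from h import *
X=np.load("X.npy"); arm(X)
E
```

```text
t 10.9 F [ -0.6   4.4 -10.6] M [ 0.96  0.23 -0.04] tx [-148.3 -164.8   94. ] hinge 0.103 r 331.6 Ftan -10.1
```

{"method": "step_arm", "body": {
  "deltas": [
    [[0.0004,0,0.011],[0,0.007,0],-1],
    [[0.0007,0,0.022],[0,0.013,0],-1],
    [[0.001,0,0.033],[0,0.02,0],-1]
  ]
}}

```text
t: 11.15
ee_pos: [512.3, -46.2, 64.8]
orientation: [2.445, 1.908, -0.073]
ft_force: [-1.0, 9.9, -4.9]
width: 25.1
grasp_force: 30.0
```

```bash
python3 - <<'E'
from h import *
X=np.load("X.npy"); arm(X); swing(X,[-148.3,0,0],[.03,.06,.1,.14,.18,.22,.26,.3,.34,.38,.42,.46])
E
```

```text
t 11.15 F [-3.4  9.4 -4.9] M [ 1.48  0.71 -0.1 ] tx [-148.3 -165.8   83.7] hinge 0.072 r 331.6 Ftan -4.2
0.03 [-0.0011  0.0001 -0.0332] [ 0.0001 -0.02   -0.    ]
0.06 [-0.0011  0.0001 -0.0664] [ 0.0001 -0.04   -0.0001]
0.1 [ 0.0003  0.0002 -0.1106] [ 0.0002 -0.0667 -0.0001]
0.14 [ 0.0036  0.0003 -0.1548] [ 0.0003 -0.0933 -0.0002]
0.18 [ 0.0086  0.0004 -0.1987] [ 0.0003 -0.12   -0.0002]
0.22 [ 0.0153  0.0005 -0.2425] [ 0.0004 -0.1467 -0.0003]
0.26 [ 0.0238  0.0006 -0.2859] [ 0.0005 -0.1733 -0.0003]
0.3 [ 0.034   0.0007 -0.329 ] [ 0.0006 -0.2    -0.0004]
0.34 [ 0.046   0.0008 -0.3716] [ 0.0007 -0.2267 -0.0004]
0.38 [ 0.0596  0.0009 -0.4137] [ 0.0007 -0.2533 -0.0005]
0.42 [ 0.0749  0.001  -0.4552] [ 0.0008 -0.28   -0.0005]
0.46 [ 0.0919  0.0012 -0.4961] [ 0.0009 -0.3067 -0.0006]
```

{"method": "step_arm", "body": {
  "deltas": [
    [[0.0004,0,0.011],[0,0.007,0],-1],
    [[0.0007,0,0.022],[0,0.013,0],-1]
  ]
}}

```text
t: 11.32
ee_pos: [512.3, -46.3, 58.2]
orientation: [2.456, 1.915, -0.049]
ft_force: [-1.8, 11.9, -1.3]
width: 25.4
grasp_force: 30.0
```

```bash
python3 - <<'E'
from h import *
X=np.load("X.npy"); arm(X); swing(X,[-148.3,0,0],[.06,.1,.14,.18,.22,.26,.3,.34,.38,.42,.46])
E
```

```text
t 11.3167 F [-4.6 11.1 -1.3] M [1.84 0.82 0.  ] tx [-148.3 -166.2   77.2] hinge 0.052 r 331.7 Ftan -0.8
0.06 [-0.0011  0.0001 -0.0664] [ 0.0001 -0.04   -0.0001]
0.1 [ 0.0004  0.0002 -0.1106] [ 0.0001 -0.0667 -0.0001]
0.14 [ 0.0036  0.0003 -0.1548] [ 0.0002 -0.0933 -0.0002]
0.18 [ 0.0086  0.0003 -0.1987] [ 0.0003 -0.12   -0.0002]
0.22 [ 0.0154  0.0004 -0.2425] [ 0.0003 -0.1467 -0.0002]
0.26 [ 0.0239  0.0005 -0.2859] [ 0.0004 -0.1733 -0.0003]
0.3 [ 0.0341  0.0006 -0.329 ] [ 0.0004 -0.2    -0.0003]
0.34 [ 0.0461  0.0007 -0.3716] [ 0.0005 -0.2267 -0.0004]
0.38 [ 0.0597  0.0008 -0.4137] [ 0.0006 -0.2533 -0.0004]
0.42 [ 0.075   0.0009 -0.4552] [ 0.0006 -0.28   -0.0005]
0.46 [ 0.092   0.001  -0.4961] [ 0.0007 -0.3067 -0.0005]
```

{"method": "step_arm", "body": {
  "deltas": [
    [[0.001,0,-0.022],[0,-0.013,0],-1],
    [[0.002,0,-0.044],[0,-0.026,0],-1],
    [[0.003,0,-0.066],[0,-0.04,0],-1],
    [[0.003,0,-0.088],[0,-0.053,0],-1],
    [[0.004,0,-0.11],[0,-0.067,0],-1],
    [[0.006,0,-0.132],[0,-0.08,0],-1],
    [[0.007,0,-0.155],[0,-0.093,0],-1]
  ]
}}

```text
t: 11.9
ee_pos: [513.0, -43.3, 104.4]
orientation: [2.381, 1.858, -0.218]
ft_force: [0.3, 3.8, -10.0]
width: 25.4
grasp_force: 30.0
```

```bash
python3 - <<'E'
from h import *
X=np.load("X.npy"); arm(X); swing(X,[-148.3,0,0],[.03,.06,.09,.12,.15,.18,.21,.24,.27,.3,.33,.36,.4])
E
```

```text
t 11.9 F [ -0.7   3.8 -10. ] M [ 0.86  0.12 -0.03] tx [-148.3 -160.5  123.1] hinge 0.191 r 331.5 Ftan -9.1
0.03 [-0.0011  0.     -0.0332] [ 0.   -0.02 -0.  ]
0.06 [-0.0013  0.0001 -0.0664] [ 0.0001 -0.04   -0.0001]
0.09 [-0.0004  0.0002 -0.0995] [ 0.0001 -0.06   -0.0001]
0.12 [ 0.0014  0.0002 -0.1327] [ 0.0002 -0.08   -0.0001]
0.15 [ 0.0042  0.0003 -0.1657] [ 0.0002 -0.1    -0.0002]
0.18 [ 0.0081  0.0003 -0.1987] [ 0.0003 -0.12   -0.0002]
0.21 [ 0.0129  0.0004 -0.2316] [ 0.0003 -0.14   -0.0002]
0.24 [ 0.0187  0.0005 -0.2642] [ 0.0004 -0.16   -0.0003]
0.27 [ 0.0255  0.0005 -0.2967] [ 0.0004 -0.18   -0.0003]
0.3 [ 0.0332  0.0006 -0.329 ] [ 0.0005 -0.2    -0.0003]
0.33 [ 0.0419  0.0007 -0.361 ] [ 0.0005 -0.22   -0.0003]
0.36 [ 0.0516  0.0008 -0.3928] [ 0.0006 -0.24   -0.0004]
0.4 [ 0.066   0.0009 -0.4346] [ 0.0007 -0.2667 -0.0004]
```

{"method": "step_arm", "body": {
  "deltas": [
    [[-0.001,0,-0.033],[0,-0.02,0],-1],
    [[-0.001,0,-0.066],[0,-0.04,0],-1],
    [[0,0,-0.1],[0,-0.06,0],-1],
    [[0.002,0,-0.133],[0,-0.08,0],-1],
    [[0.005,0,-0.166],[0,-0.1,0],-1],
    [[0.009,0,-0.199],[0,-0.12,0],-1],
    [[0.014,0,-0.232],[0,-0.14,0],-1]
  ]
}}

```text
t: 12.48
ee_pos: [517.1, -26.9, 172.4]
orientation: [2.258, 1.762, -0.45]
ft_force: [0.2, -0.8, -10.4]
width: 25.3
grasp_force: 30.0
```

```bash
python3 - <<'E'
from h import *
X=np.load("X.npy"); arm(X); swing(X,[-148.3,0,0],[.03,.06,.09,.12,.15,.18,.21,.24,.27,.3])
E
```

```text
t 12.4833 F [  0.4  -0.7 -10.4] M [0.67 0.02 0.02] tx [-148.4 -139.7  190. ] hinge 0.403 r 331.3 Ftan -9.9
0.03 [-0.0011  0.0001 -0.0331] [ 0.   -0.02 -0.  ]
0.06 [-0.0012  0.0002 -0.0663] [ 0.0001 -0.04   -0.0001]
0.09 [-0.0003  0.0002 -0.0995] [ 0.0001 -0.06   -0.0001]
0.12 [ 0.0016  0.0003 -0.1326] [ 0.0002 -0.08   -0.0002]
0.15 [ 0.0044  0.0004 -0.1656] [ 0.0002 -0.1    -0.0002]
0.18 [ 0.0083  0.0005 -0.1985] [ 0.0003 -0.12   -0.0003]
0.21 [ 0.0131  0.0006 -0.2313] [ 0.0003 -0.14   -0.0003]
0.24 [ 0.019   0.0007 -0.264 ] [ 0.0003 -0.16   -0.0004]
0.27 [ 0.0258  0.0007 -0.2964] [ 0.0004 -0.18   -0.0004]
0.3 [ 0.0336  0.0008 -0.3287] [ 0.0004 -0.2    -0.0005]
```

{"method": "step_arm", "body": {
  "deltas": [
    [[-0.001,0,-0.033],[0,-0.02,0],-1],
    [[-0.001,0,-0.066],[0,-0.04,0],-1],
    [[0,0,-0.1],[0,-0.06,0],-1],
    [[0.002,0,-0.133],[0,-0.08,0],-1],
    [[0.005,0,-0.166],[0,-0.1,0],-1],
    [[0.009,0,-0.199],[0,-0.12,0],-1]
  ]
}}

```text
t: 12.98
ee_pos: [523.2, -2.1, 226.3]
orientation: [2.143, 1.672, -0.631]
ft_force: [0.8, -1.5, -10.6]
width: 25.4
grasp_force: 30.0
```

```bash
python3 - <<'E'
from h import *
X=np.load("X.npy"); arm(X); o=get_obs(); print(o["qpos"])
E
```

```text
t 12.9833 F [  1.1  -1.2 -10.6] M [ 0.91 -0.04  0.05] tx [-148.5 -111.2  242.3] hinge 0.583 r 330.9 Ftan -9.5
[ 0.25778148  0.42329555  1.75218362 -0.51587282  1.30472301  0.72822014]
```

{"method": "step_arm", "body": {
  "deltas": [
    [[0,0,0.012],[0,0.006,0],-1],
    [[0,0,0.012],[0,0.006,0],0.15],
    [[0,0,0.012],[0,0.006,0],0.15],
    [[0,0,0.012],[0,0.006,0],0.15],
    [[0,0,-0.1],[0,0.006,0],0.15],
    [[0,0,-0.2],[0,0.006,0],0.15],
    [[0,0,-0.2],[0,0.006,0],0.15],
    [[0,0,-0.2],[0,0.006,0],0.15],
    [[0,0,-0.2],[0,0.006,0],0.15],
    [[0,0,-0.2],[0,0.006,0],0.15],
    [[0,0,-0.2],[0,0.006,0],0.15],
    [[0,0,-0.2],[0,0.006,0],0.15],
    [[0,0,-0.2],[0,0.006,0],0.15],
    [[0,0,-0.2],[0,0.006,0],0.15],
    [[0,0,-0.2],[0,0.006,0],0.15],
    [[0,0,-0.2],[0,0.006,0],0.15],
    [[0,0,-0.2],[0,0.006,0],0.15],
    [[0,0,-0.2],[0,0.006,0],0.15]
  ]
}}

```text
t: 14.48
ee_pos: [531.1, 29.6, 277.0]
orientation: [2.149, 1.677, -0.621]
ft_force: [0.2, -0.2, 0.8]
width: 50.5
grasp_force: 0.0
```

```bash
python3 - <<'E'
from h import *
import cv2
X=np.load("X.npy"); im=get_image("wrist"); s=get_image("side")
a=cv2.resize(im["pixels"],(400,300)); b=cv2.resize(s["pixels"][150:390,180:500],(400,300)); cv2.imwrite("pics/c4.png",np.hstack([a,b])[:,:,::-1])
for q in (.5,.55,.58): print(q,proj(im,world(X,[armp(273,q),armp(377,q)])).round(0).tolist(),proj(s,world(X,[armp(273,q),armp(377,q)])).round(0).tolist())
arm(X)
E
```

```text
0.5 [[313.0, 150.0], [313.0, 314.0]] [[359.0, 225.0], [369.0, 188.0]]
0.55 [[313.0, 154.0], [313.0, 330.0]] [[359.0, 222.0], [369.0, 184.0]]
0.58 [[313.0, 155.0], [313.0, 340.0]] [[358.0, 221.0], [369.0, 181.0]]
t 14.5833 F [ 0.1 -0.2 -0.6] M [0.15 0.01 0.03] tx [-148.8  -78.6  293.1] hinge 0.763 r 337.1 Ftan -0.6
```

View pics/c4.png

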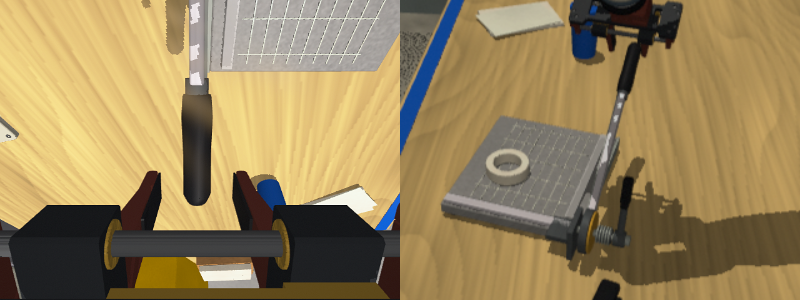

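The arm stands by itself: wrist-view handle tip at (197,205), side-view tip at (632,45), so the hinge is at about 0.55 rad. The trimmer is level. I'll take hold of it again and swing up.

{"method": "step_arm", "body": {
  "deltas": [
    [[0,0,0.1],[0,0,0],0.15],
    [[0,0,0.2],[0,0,0],0.15],
    [[0,0,0.207],[0,0,0],-0.2],
    [[0,0,0.207],[0,0,0],-1],
    [[0,0,0.207],[0,0,0],-1],
    [[0,0,0.207],[0,0,0],-1]
  ]
}}

```text
t: 15.08
ee_pos: [524.1, -1.9, 225.8]
orientation: [2.149, 1.677, -0.619]
ft_force: [-8.3, 2.9, 1.3]
width: 27.2
grasp_force: 4.9
```

```bash
python3 - <<'E'
from h import *
X=np.load("X.npy"); arm(X); swing(X,[-148.3,0,0],[.03,.06,.09,.12,.15,.18,.21,.24,.27,.3])
E
```

```text
t 15.0833 F [-8.8  0.8  1.3] M [ 0.17  1.52 -0.96] tx [-147.8 -110.9  241.9] hinge 0.583 r 330.4 Ftan 1.5
0.03 [-0.0008  0.0002 -0.0331] [ 0.     -0.02   -0.0001]
0.06 [-0.0005  0.0003 -0.0661] [ 0.     -0.04   -0.0002]
0.09 [ 0.0007  0.0005 -0.0991] [ 0.0001 -0.06   -0.0003]
0.12 [ 0.0029  0.0006 -0.1321] [ 0.0001 -0.08   -0.0004]
0.15 [ 0.0062  0.0008 -0.165 ] [ 0.0001 -0.1    -0.0005]
0.18 [ 0.0104  0.001  -0.1978] [ 1.0e-04 -1.2e-01 -6.0e-04]
0.21 [ 0.0155  0.0011 -0.2305] [ 1.0e-04 -1.4e-01 -7.0e-04]
0.24 [ 0.0217  0.0013 -0.263 ] [ 0.0002 -0.16   -0.0008]
0.27 [ 0.0288  0.0014 -0.2952] [ 0.0002 -0.18   -0.0009]
0.3 [ 0.0369  0.0016 -0.3273] [ 0.0002 -0.2    -0.001 ]
```

{"method": "step_arm", "body": {
  "deltas": [
    [[0,0,0],[0,0,0],-1],
    [[-0.001,0,-0.033],[0,-0.02,0],-1],
    [[-0.001,0,-0.066],[0,-0.04,0],-1],
    [[0.001,0,-0.1],[0,-0.06,0],-1],
    [[0.003,0,-0.132],[0,-0.08,0],-1],
    [[0.006,0.001,-0.165],[0,-0.1,0],-1],
    [[0.01,0.001,-0.198],[0,-0.12,0],-1]
  ]
}}

```text
t: 15.67
ee_pos: [531.5, 31.1, 273.1]
orientation: [2.026, 1.581, -0.791]
ft_force: [-0.5, -6.0, -8.7]
width: 26.1
grasp_force: 30.0
```

```bash
python3 - <<'E'
from h import *
X=np.load("X.npy"); arm(X); swing(X,[-148.3,0,0],[.03,.06,.09,.12,.15,.18,.21,.24,.27,.3])
E
```

```text
t 15.6667 F [ 1.  -5.9 -8.7] M [ 0.83 -0.11  0.17] tx [-148.7  -74.4  287.1] hinge 0.759 r 330.0 Ftan -10.4
0.03 [-0.0009  0.0001 -0.033 ] [ 0.     -0.02   -0.0001]
0.06 [-0.0009  0.0002 -0.066 ] [ 0.0001 -0.04   -0.0001]
0.09 [ 0.0001  0.0003 -0.099 ] [ 0.0001 -0.06   -0.0002]
0.12 [ 0.0021  0.0004 -0.132 ] [ 0.0001 -0.08   -0.0003]
0.15 [ 0.0052  0.0005 -0.1649] [ 0.0002 -0.1    -0.0003]
0.18 [ 0.0091  0.0007 -0.1977] [ 0.0002 -0.12   -0.0004]
0.21 [ 0.0141  0.0008 -0.2303] [ 0.0002 -0.14   -0.0005]
0.24 [ 0.0201  0.0009 -0.2628] [ 0.0003 -0.16   -0.0005]
0.27 [ 0.027   0.001  -0.2951] [ 0.0003 -0.18   -0.0006]
0.3 [ 0.0349  0.0011 -0.3271] [ 0.0003 -0.2    -0.0007]
```

{"method": "step_arm", "body": {
  "deltas": [
    [[0,0,0],[0,0,0],-1],
    [[0,0,0],[0,0,0],-1]
  ]
}}

```text
t: 15.83
ee_pos: [531.6, 31.1, 273.1]
orientation: [2.026, 1.582, -0.789]
ft_force: [-1.2, -2.6, -5.1]
width: 25.3
grasp_force: 30.0
```

```bash
python3 - <<'E'
from h import *
import cv2
X=np.load("X.npy"); arm(X); s=get_image("side")
# trimmer shift/tilt check: board region optical flow vs start picture
a=cv2.imread("pics/side0.png",0); b=cv2.cvtColor(s["pixels"],cv2.COLOR_RGB2GRAY)
pts=cv2.goodFeaturesToTrack(a[240:330,215:320],40,.02,5)+np.float32([215,240])
n,st,_=cv2.calcOpticalFlowPyrLK(a,b,pts,None); d=(n-pts)[st.ravel()==1].reshape(-1,2); p=pts[st.ravel()==1].reshape(-1,2)
ok=np.linalg.norm(d-np.median(d,0),axis=1)<2
print(ok.sum(),np.median(d,0)); 
near=p[:,1]>290; print(np.median(d[ok&near],0),np.median(d[ok&~near],0))
E
```

```text
t 15.8333 F [-0.6 -2.8 -5.1] M [ 0.31  0.1  -0.1 ] tx [-148.7  -74.4  287.1] hinge 0.759 r 329.9 Ftan -5.6
40 [-0.02346802  0.05300903]
[0.05836487 0.04693604] [-0.03367615  0.09141541]
```

The trimmer hasn't moved (optical flow under 0.1 px), and the force drops when the motion stops. I'll continue at half speed.

{"method": "step_arm", "body": {
  "deltas": [
    [[0,0,-0.017],[0,-0.01,0],-1],
    [[-0.001,0,-0.033],[0,-0.02,0],-1],
    [[-0.001,0,-0.05],[0,-0.03,0],-1],
    [[-0.001,0,-0.066],[0,-0.04,0],-1],
    [[0,0,-0.083],[0,-0.05,0],-1],
    [[0,0,-0.099],[0,-0.06,0],-1]
  ]
}}

```text
t: 16.38
ee_pos: [536.5, 50.8, 294.8]
orientation: [1.962, 1.531, -0.869]
ft_force: [-0.4, -0.6, -11.7]
width: 25.4
grasp_force: 30.0
```

```bash
python3 - <<'E'
from h import *
X=np.load("X.npy"); arm(X); swing(X,[-148.3,0,0],[.03,.06,.09,.12,.15,.18,.21,.24])
E
```

```text
t 16.3833 F [ -0.3  -0.7 -11.7] M [ 1.64  0.05 -0.05] tx [-148.7  -52.8  307.6] hinge 0.849 r 329.8 Ftan -8.3
0.03 [-0.0009  0.0001 -0.033 ] [ 0.     -0.02   -0.0001]
0.06 [-0.0009  0.0002 -0.066 ] [ 0.0001 -0.04   -0.0001]
0.09 [ 0.0002  0.0003 -0.099 ] [ 0.0001 -0.06   -0.0002]
0.12 [ 0.0022  0.0004 -0.1319] [ 0.0001 -0.08   -0.0003]
0.15 [ 0.0052  0.0006 -0.1648] [ 0.0002 -0.1    -0.0003]
0.18 [ 0.0092  0.0007 -0.1975] [ 0.0002 -0.12   -0.0004]
0.21 [ 0.0142  0.0008 -0.2302] [ 0.0002 -0.14   -0.0005]
0.24 [ 0.0202  0.0009 -0.2626] [ 0.0003 -0.16   -0.0005]
```

{"method": "step_arm", "body": {
  "deltas": [
    [[0.001,0,-0.017],[0,-0.01,0],-1],
    [[0.003,0,-0.033],[0,-0.02,0],-1],
    [[0.004,0,-0.05],[0,-0.03,0],-1],
    [[0.005,0,-0.066],[0,-0.04,0],-1],
    [[0.006,0,-0.083],[0,-0.05,0],-1],
    [[0.007,0,-0.099],[0,-0.06,0],-1]
  ]
}}

```text
t: 16.88
ee_pos: [541.9, 72.6, 314.5]
orientation: [1.895, 1.477, -0.947]
ft_force: [-3.8, -6.2, -4.6]
width: 25.2
grasp_force: 30.0
```

```bash
python3 - <<'E'
from h import *
X=np.load("X.npy"); arm(X); swing(X,[-148.3,0,0],[.03,.06,.09,.12,.15])
E
```

```text
t 16.8833 F [-2.2 -7.  -4.6] M [ 0.4   0.17 -0.15] tx [-148.8  -29.3  325.9] hinge 0.94 r 329.3 Ftan -8.4
0.03 [-0.001   0.0001 -0.0329] [-0.     -0.02   -0.0001]
0.06 [-0.0011  0.0002 -0.0659] [-0.     -0.04   -0.0001]
0.09 [-0.0001  0.0003 -0.0989] [-0.     -0.06   -0.0002]
0.12 [ 0.0018  0.0004 -0.1318] [-0.     -0.08   -0.0002]
0.15 [ 0.0048  0.0005 -0.1646] [-0.     -0.1    -0.0003]
```

{"method": "step_arm", "body": {
  "deltas": [
    [[0,0,-0.015],[0,-0.009,0],-1],
    [[-0.001,0,-0.03],[0,-0.018,0],-1],
    [[-0.001,0,-0.045],[0,-0.027,0],-1],
    [[-0.001,0,-0.06],[0,-0.036,0],-1],
    [[-0.001,0,-0.075],[0,-0.045,0],-1],
    [[-0.001,0,-0.09],[0,-0.054,0],-1]
  ]
}}

```text
t: 17.38
ee_pos: [547.2, 93.6, 330.7]
orientation: [1.836, 1.431, -1.01]
ft_force: [-1.9, -3.9, -7.8]
width: 25.4
grasp_force: 30.0
```

```bash
python3 - <<'E'
from h import *
import cv2
X=np.load("X.npy"); arm(X)
w=get_image("wrist"); s=get_image("side")
a=cv2.resize(w["pixels"],(400,300)); b=cv2.resize(s["pixels"][60:300,260:580],(400,300)); cv2.imwrite("pics/c5.png",np.hstack([a,b])[:,:,::-1])
for q in (.94,.97,1.0,1.03): 
  P=world(X,[armp(150,q),armp(260,q),armp(377,q)]); print(q,((proj(w,P)+.5)*.625-.5).round(1).tolist(),((proj(s,P)-[260,60]+.5)*1.25-.5+[400,0]).round(1).tolist())
swing(X,[-148.3,0,0],[.02,-.02,-.05,-.1,-.15,-.2,-.25,-.3,-.35])
E
```

```text
t 17.3833 F [-0.9 -4.2 -7.8] M [ 0.91  0.13 -0.14] tx [-148.9   -6.7  340.8] hinge 1.022 r 329.2 Ftan -7.6
0.94 [[194.6, -147.1], [195.0, 84.0], [195.2, 233.7]] [[503.1, 257.4], [515.7, 193.1], [528.9, 124.7]]
0.97 [[194.6, -154.5], [195.0, 85.3], [195.2, 243.6]] [[502.7, 257.5], [514.9, 192.7], [528.0, 123.4]]
1.0 [[194.5, -162.8], [194.9, 86.3], [195.2, 254.4]] [[502.2, 257.6], [514.2, 192.4], [527.1, 122.3]]
1.03 [[194.5, -172.2], [194.8, 87.0], [195.1, 266.1]] [[501.7, 257.7], [513.4, 192.2], [526.0, 121.4]]
0.02 [-0.0007  0.0001 -0.0219] [-0.     -0.0133 -0.    ]
-0.02 [ 0.0012 -0.0001  0.0219] [0.     0.0133 0.    ]
-0.05 [ 0.0037 -0.0002  0.0548] [0.     0.0333 0.0001]
-0.1 [ 0.0102 -0.0004  0.1093] [0.     0.0667 0.0002]
-0.15 [ 0.0194 -0.0006  0.1634] [0.     0.1    0.0003]
-0.2 [ 0.0313 -0.0008  0.217 ] [0.     0.1333 0.0005]
-0.25 [ 0.0458 -0.001   0.27  ] [0.     0.1667 0.0006]
-0.3 [ 0.063  -0.0011  0.3221] [0.     0.2    0.0007]
-0.35 [ 0.0827 -0.0013  0.3733] [0.     0.2333 0.0008]
```

View pics/c5.png

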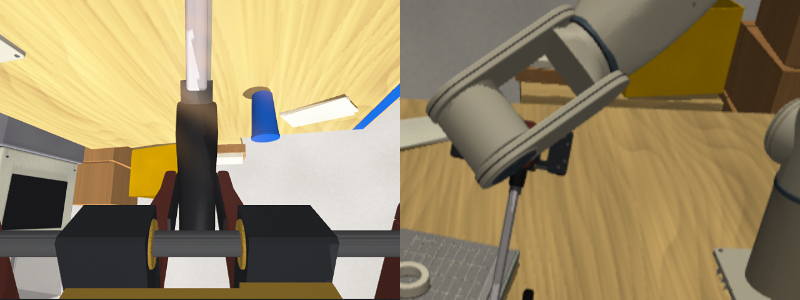

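The wrist view shows the handle still centred in the grip (neck at about (197,85)). The arm reads about 1.02 rad and the force shows no stop yet. I'll nudge up a little to be sure of being above 0.97.

{"method": "step_arm", "body": {
  "deltas": [
    [[0,0,-0.01],[0,-0.006,0],-1],
    [[-0.001,0,-0.02],[0,-0.012,0],-1],
    [[-0.001,0,-0.028],[0,-0.017,0],-1],
    [[-0.001,0,-0.028],[0,-0.017,0],-1]
  ]
}}

```text
t: 17.82
ee_pos: [548.9, 100.5, 335.3]
orientation: [1.816, 1.416, -1.03]
ft_force: [-3.0, -5.5, -5.9]
width: 25.5
grasp_force: 30.0
```

```bash
python3 - <<'E'
from h import *
X=np.load("X.npy"); arm(X)
E
```

```text
t 17.8167 F [-1.6 -6.1 -5.9] M [ 0.61  0.11 -0.2 ] tx [-148.9    0.6  345.1] hinge 1.048 r 329.1 Ftan -8.2
```

{"method": "step_arm", "body": {
  "deltas": [
    [[-0.001,0,-0.008],[0,-0.005,0],-1],
    [[-0.001,0,-0.016],[0,-0.01,0],-1],
    [[-0.001,0,-0.016],[0,-0.01,0],-1]
  ]
}}

```text
t: 18.07
ee_pos: [549.9, 104.4, 337.9]
orientation: [1.805, 1.407, -1.041]
ft_force: [-2.5, -5.0, -5.8]
width: 26.0
grasp_force: 30.0
```

```bash
python3 - <<'E'
from h import *
X=np.load("X.npy"); arm(X); swing(X,[-148.3,0,0],[-.03,-.1,-.15,-.2,-.25,-.3,-.35,-.4])
E
```

```text
t 18.0667 F [-1.2 -5.4 -5.8] M [ 0.79  0.16 -0.21] tx [-148.9    4.8  347.4] hinge 1.062 r 329.0 Ftan -7.6
-0.03 [ 0.0019 -0.0001  0.0329] [0.     0.02   0.0001]
-0.1 [ 0.0102 -0.0004  0.1092] [0.     0.0667 0.0002]
-0.15 [ 0.0194 -0.0006  0.1633] [0.     0.1    0.0004]
-0.2 [ 0.0312 -0.0008  0.2169] [0.     0.1333 0.0005]
-0.25 [ 0.0458 -0.001   0.2698] [0.     0.1667 0.0006]
-0.3 [ 0.0629 -0.0012  0.3219] [0.     0.2    0.0007]
-0.35 [ 0.0827 -0.0013  0.3731] [0.     0.2333 0.0008]
-0.4 [ 0.105  -0.0015  0.4233] [0.     0.2667 0.0009]
```

The force stayed flat while the tool reached 1.06, so the arm is right up. I'll bring it down.

{"method": "step_arm", "body": {
  "deltas": [
    [[0.001,0,0.02],[0,0.012,0],-1],
    [[0.003,0,0.04],[0,0.024,0],-1],
    [[0.005,0,0.06],[0,0.037,0],-1],
    [[0.007,0,0.082],[0,0.05,0],-1],
    [[0.01,0,0.109],[0,0.067,0],-1],
    [[0.015,0,0.136],[0,0.083,0],-1],
    [[0.019,-0.001,0.163],[0,0.1,0],-1],
    [[0.025,-0.001,0.19],[0,0.117,0],-1],
    [[0.031,-0.001,0.217],[0,0.133,0],-1],
    [[0.038,-0.001,0.243],[0,0.15,0],-1],
    [[0.046,-0.001,0.27],[0,0.167,0],-1]
  ]
}}

```text
t: 18.98
ee_pos: [534.5, 42.5, 286.0]
orientation: [1.992, 1.552, -0.831]
ft_force: [-2.5, 1.8, 5.7]
width: 26.0
grasp_force: 30.0
```

```bash
python3 - <<'E'
from h import *
X=np.load("X.npy"); arm(X); swing(X,[-148.3,0,0],[-.1,-.2,-.3,-.4])
E
```

```text
t 18.9833 F [-2.8  1.1  5.7] M [-0.45  0.54 -0.39] tx [-148.7  -61.9  299.3] hinge 0.812 r 329.8 Ftan 4.7
-0.1 [ 0.0098 -0.0005  0.1095] [0.     0.0667 0.0003]
-0.2 [ 0.0304 -0.001   0.2175] [1.000e-04 1.333e-01 6.000e-04]
-0.3 [ 0.0618 -0.0015  0.3229] [1.e-04 2.e-01 9.e-04]
-0.4 [ 0.1035 -0.002   0.4247] [1.000e-04 2.667e-01 1.200e-03]
```

Going well: it takes a 4.7 N push down. I'll keep lowering.

{"method": "step_arm", "body": {
  "deltas": [
    [[0.003,0,0.036],[0,0.022,0],-1],
    [[0.006,0,0.073],[0,0.044,0],-1],
    [[0.01,0,0.11],[0,0.067,0],-1],
    [[0.016,0,0.146],[0,0.089,0],-1],
    [[0.023,-0.001,0.182],[0,0.111,0],-1],
    [[0.031,-0.001,0.217],[0,0.133,0],-1],
    [[0.04,-0.001,0.253],[0,0.155,0],-1],
    [[0.051,-0.001,0.288],[0,0.178,0],-1],
    [[0.062,-0.001,0.323],[0,0.2,0.001],-1],
    [[0.075,-0.002,0.357],[0,0.222,0.001],-1],
    [[0.089,-0.002,0.391],[0,0.244,0.001],-1],
    [[0.104,-0.002,0.425],[0,0.267,0.001],-1]
  ]
}}

```text
t: 19.98
ee_pos: [517.5, -25.4, 174.3]
orientation: [2.257, 1.759, -0.446]
ft_force: [-2.5, -2.4, 4.1]
width: 24.9
grasp_force: 30.0
```

```bash
python3 - <<'E'
from h import *
X=np.load("X.npy"); arm(X); swing(X,[-148.3,0,0],[-.1,-.2,-.3,-.35,-.38,-.4,-.42])
E
```

```text
t 19.9833 F [-1.8 -2.9  4.1] M [-0.79  0.43 -0.13] tx [-148.4 -138.2  191.9] hinge 0.41 r 330.6 Ftan 2.6
-0.1 [ 0.0101 -0.0006  0.1098] [-0.      0.0667  0.0004]
-0.2 [ 0.031  -0.0012  0.218 ] [-0.      0.1333  0.0007]
-0.3 [ 0.0627 -0.0017  0.3236] [-0.      0.2     0.0011]
-0.35 [ 0.0825 -0.002   0.3751] [-0.      0.2333  0.0012]
-0.38 [ 0.0956 -0.0022  0.4054] [-0.      0.2533  0.0013]
-0.4 [ 0.1048 -0.0023  0.4255] [-0.      0.2667  0.0014]
-0.42 [ 0.1144 -0.0024  0.4453] [-0.      0.28    0.0015]
```

{"method": "step_arm", "body": {
  "deltas": [
    [[0.003,0,0.036],[0,0.022,0],-1],
    [[0.006,0,0.073],[0,0.044,0],-1],
    [[0.01,-0.001,0.11],[0,0.067,0],-1],
    [[0.016,-0.001,0.146],[0,0.089,0],-1],
    [[0.023,-0.001,0.182],[0,0.111,0],-1],
    [[0.031,-0.001,0.218],[0,0.133,0],-1],
    [[0.041,-0.001,0.254],[0,0.155,0],-1],
    [[0.052,-0.002,0.289],[0,0.178,0.001],-1],
    [[0.063,-0.002,0.324],[0,0.2,0.001],-1],
    [[0.076,-0.002,0.358],[0,0.222,0.001],-1],
    [[0.083,-0.002,0.375],[0,0.233,0.001],-1]
  ]
}}

```text
t: 20.9
ee_pos: [512.5, -45.4, 60.0]
orientation: [2.454, 1.91, -0.05]
ft_force: [-2.3, -4.6, 3.3]
width: 25.5
grasp_force: 30.0
```

```bash
python3 - <<'E'
from h import *
X=np.load("X.npy"); arm(X); swing(X,[-148.3,0,0],[-.02,-.04,-.06,-.08])
E
```

```text
t 20.9 F [-1.1 -5.   3.3] M [-0.98  0.28  0.1 ] tx [-148.4 -165.2   79. ] hinge 0.057 r 330.8 Ftan 3.0
-0.02 [ 0.0012 -0.0001  0.022 ] [-0.      0.0133  0.0001]
-0.04 [ 0.0029 -0.0002  0.044 ] [-0.      0.0267  0.0001]
-0.06 [ 0.005  -0.0004  0.066 ] [-0.      0.04    0.0002]
-0.08 [ 0.0075 -0.0005  0.0879] [-0.      0.0533  0.0003]
```

{"method": "step_arm", "body": {
  "deltas": [
    [[0.001,0,0.015],[0,0.009,0],-1],
    [[0.002,0,0.03],[0,0.018,0],-1],
    [[0.003,0,0.044],[0,0.027,0],-1],
    [[0.004,0,0.057],[0,0.034,0],-1],
    [[0.004,0,0.057],[0,0.034,0],-1]
  ]
}}

```text
t: 21.32
ee_pos: [513.0, -43.9, 46.0]
orientation: [2.479, 1.929, 0.014]
ft_force: [-10.2, 2.0, 33.7]
width: 25.4
grasp_force: 30.0
```

```bash
python3 - <<'E'
from h import *
X=np.load("X.npy"); arm(X)
E
```

```text
t 21.3167 F [-10.4  -0.6  33.7] M [-0.14  1.81  0.11] tx [-148.2 -164.7   65. ] hinge 0.015 r 329.7 Ftan 33.7
```

Firmly on the lower stop (33 N). I'll relax the push, open and retreat upward.

{"method": "step_arm", "body": {
  "deltas": [
    [[0,0,-0.011],[0,0,0],-1],
    [[0,0,-0.011],[0,0,0],0.15],
    [[0,0,-0.011],[0,0,0],0.15],
    [[0,0,-0.011],[0,0,0],0.15],
    [[0,0,-0.1],[0,0,0],0.15],
    [[0,0,-0.23],[0,0,0],0.15],
    [[0,0,-0.36],[0,0,0],0.15],
    [[0,0,-0.4],[0,0,0],0.15],
    [[0,0,-0.4],[0,0,0],0.15],
    [[0,0,-0.4],[0,0,0],0.15]
  ]
}}

```text
t: 22.15
ee_pos: [512.1, -44.0, 162.9]
orientation: [-2.479, -1.93, -0.012]
ft_force: [-0.5, 0.0, -0.5]
width: 50.3
grasp_force: 0.0
```

```bash
python3 - <<'E'
from h import *
import cv2
s=get_image("side"); a=cv2.imread("pics/side0.png",0); b=cv2.cvtColor(s["pixels"],cv2.COLOR_RGB2GRAY)
t=a[235:268,352:376]
r=cv2.matchTemplate(b[215:290,330:400],t,cv2.TM_CCOEFF_NORMED); m=cv2.minMaxLoc(r); print("handle shift",np.array(m[3])+[330,215]-[352,235],m[1])
X=np.load("X.npy"); print(proj(s,world(X,[armp(377,0),armp(377,.04)])))
arm(X); cv2.imwrite("pics/end.png",s["pixels"][:,:,::-1])
E
```

```text
handle shift [ 0 -1] 0.9796552658081055
[[366.99014265 239.98002609]
 [367.4282502  235.3174898 ]]
t 22.2 F [ 0.3 -0.   0.5] M [-0.08  0.08  0.09] tx [-150.  -165.   180.8] hinge 0.351 r 351.4 Ftan 0.5
```

The handle is back within 1 px of where it started (0.04 rad would be 4.7 px), and nothing is touched.

```bash
python3 -c "
from workcell import *
print(close_job())"
```

```text
the job is handed in; nothing more can be done
None
```

I eased the tension lever to about 0.40 rad. The arm then stood by itself at about 0.55 rad for a second, swung right up and came back down flat without being let fall. The trimmer showed no visible shift in the camera checks, and the job is handed in at about 22 s; no verdict was returned.

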